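# Hang the grinding kit tray on the fold-out hook

### The arm

A 6-joint arm with a two-finger parallel gripper is mounted at the origin on the work surface. World frame = base frame: x ahead of the robot, y to its left, z up, the work surface at z = 0. Lengths are in m, angles in rad, forces in N, time in s.
With the tool pointing down it reaches from about 0.35 to 0.975 m from the base axis. Payload 4.9 kg.
Tool frame: the origin (TCP) lies midway between the tips of the shut fingers; the grasp point (between the pads) lies 19 mm behind it; z points along the fingers, y is the direction in which the jaws open and shut (so a half turn about z gives the same grasp; the last joint's range is limited). The gripper opens to 85 mm and grips with 20 to 120 N. Pads are 22 mm wide; open, the fingers measure 114 mm over their backs; the gripper's body (76 mm by 85 mm) begins 54 mm behind the grasp point. The pads swing forward as they close: fully open they stand 13 mm farther back than shut.
Start: joints at [1.077, 0.053, 1.613, -0, 1.476, -0.119], TCP at [0.229, 0.582, 0.231] pointing down, gripper open.
Joint ranges: [-3.01, 3.01], [-1.01, 2.22], [0.06, 2.58], [-1.02, 4.17], [0.09, 2.62], [-3.14, 3.14]. Speed limits (rad/s): [2.57, 2.57, 3.14, 3.14, 3.14, 3.14].

### API

Orientations are given as a rotation vector (axis times angle).
In Python, from station import ctrl gives the robot as it stands.
- The arm moves only by the tool jog_arm, never from a script. Its argument "steps" is a list of rows, each an object of numbers: "dx", "dy", "dz": the shift along the world's x, y, z in units of 60 mm (1.0 is 60 mm); "twist": the turn about the world's z in units of 10 degrees (1.0 is 10 degrees). A call has 1 to 5 rows; each row is the pose to reach, as a shift and turn from the pose measured when the call began; what a row does not reach only later rows make up. A row lasts 1/8 s, in which the tool goes at most 62.5 mm and 10.7 degrees, less where a joint would pass 70% of its speed; a pose out of reach is approached as far as the arm can. A call with a gripper value outside its range is refused whole. "gripper" is the closure in counts, from 0 (fully open) to 255 (shut), set as the call begins (left out, the last holds). The fingers move at their own pace and stop on an object; "newtons" is the grip in N (left out, the last holds). Time passes only in rows, so rows that repeat a pose let the fingers close. It gives the time, the measured TCP pose, the force and the opening at its end, in the units of the state.
- ctrl.get_obs(): the state, without advancing time (a new reading comes with each control period).
- ctrl.get_image(name): name is "scene" or "top" or "wrist"; returns a dict with "frame" (420x560x3 uint8, red, green, blue), "range_z" (420x560 float32, m along the optical axis (not along the pixel's ray), 0 where there is no reading), "fx", "fy", "cx", "cy" (pixels), "D" ([k1, k2, p1, p2, k3] as OpenCV has them; the pictures are not rectified), "extrinsics" (4x4, takes a point from camera to world coordinates). Camera axes: x right, y down, z forward; pixel columns grow to the right and rows downward; lengths in m; the calibration is good to about 2 mm. A picture is of the moment at which its call begins.
- ctrl.finish_job(): hands the job in, once; it reports no verdict.
The state is a dict: "t": time; "q": joint angles; "dq": joint speeds; "effort": joint torques, N m; "tool_pos": TCP position; "tool_rot": TCP orientation; "contact_force": force on the tool from outside, world axes, zero at the start; "wrist_torque": the same for the moment, N m; "opening": finger opening in m.
Only numpy, scipy, OpenCV 4.12 (cv2) and the standard library are available. Lean on these libraries where they do the work, as an engineer would, in place of code of your own. Each camera call takes 0.05 s, during which the arm holds its last target.

### The job

Clear the grinding bench: put the small drum-shaped flap wheel into one of the corner compartments of the metal carry tray, push the flat folding hook on the grey upright fully out to its stop, and hang the tray by its handle bar on the hook with the wheel in it. When the tray hangs freely, finish by pushing the small keeper at the hook's end up from its leaning position until it stands upright, so that the tray cannot slide off. Leave the other things around them (stone, offcut, slug, jar) where they are.

Things in the scene. Friction and masses are not known exactly. Their poses are not given: they have to be found in the camera images.
- upright: Fixed grey steel upright, plate 95 wide x 12 thick x 200 high. Origin on the bench under the front face; the front faces its -x, where the hook swings out to; z up. The plate spans y -30 to +65, x 0 to 12; behind it only a flat foot (x 5 to 105, 10 high) and a low rib 95 high.
- hook_root (a point): On the hook's vertical hinge axis, level with the bar's top, 165 above the bench, at upright x -16, y +50. Turns with the hook: +x along the bar to its free end, z up, +y faces the plate when folded (push on the +y side to swing it out). Flat bar: y +-10, z -10 to 0, x 5 to 135. Folded, its outer 55 mm stick out past the plate's edge, free space behind.
- hook (a joint): Swing of the hook about its vertical hinge, rad: 0 = folded flat along the plate, 1.571 = straight out at its stop. Stiff (about 0.12 N m friction): stays where it is left.
- keeper (a joint): Tilt of the keeper at the hook's end, rad: 0 = lying in line with the bar pointing outward, 1.571 = standing upright at its stop. Starts leaning outward. Stiff (0.015 N m): stays where it is left.
- keeper_tip (a point): Middle of the free end of the keeper, a steel flap 34 long, 20 wide, 6 thick, hinged on a level pin across the bar at hook_root x = 135, z = +3 mm. Push its free end from outside towards the upright and upwards, following its arc, so that the finger does not jam against it.
- tray: Open sheet-metal carry tray 100 (x) x 150 (y) x 45 high, walls 3, about 0.5 kg; origin centre of underside. Two cross walls (y +-24) make 3 compartments. A fixed wooden handle bar runs along y over the middle: x +-6, z 105 to 127, on end posts 16 wide at y +-73. Corner places beside the bar centre on x +-27, y +-47.
- tray_bar (a point): Middle of the underside of the tray's handle bar (105 above the tray's underside), axes as the tray; 60 mm free height below it down to the tray rim. The bar must lie across the hook; a wheel standing in a corner stays clear of the hook passing under the bar's middle.
- flap_wheel: Flap wheel standing on the bench: brown drum 32 diameter x 28 high with a steel spindle 10 diameter rising from it to 100 mm. Origin centre of underside, z up the spindle. 50 g.
- wheel_center (a point): Centre of the flap wheel's drum, 14 mm above its underside.
- cone_stone: Bystander: conical grinding stone, 40 diameter at its foot, with a spindle 8 diameter, 80 high in all. Leave it.
- offcut: Bystander: square steel tube offcut 70 x 40 x 40, lying. Leave it.
- weight: Bystander: round steel slug 44 diameter, 30 high. Leave it.
- jar: Bystander: glass jar 60 diameter, 85 high. Leave it.

How it is judged:
On the way, in this order (a step that is already met when the one before it is completed fails the run):
1. the hook is swung fully out (value of joint hook above 1.45 rad), for 0.2 s.
2. the tray, with the flap wheel in it, hangs on the hook by its bar, let go (x of tray_bar in the frame of hook_root between 0.02 and 0.13 m and y of tray_bar in the frame of hook_root between -0.03 and 0.03 m and z of tray_bar in the frame of hook_root between -0.006 and 0.008 m and height (world z) of tray above 0.04 m and angle between tray's own z axis and vertical below 0.25 rad and x of wheel_center in the frame of tray between -0.05 and 0.05 m and y of wheel_center in the frame of tray between -0.075 and 0.075 m and z of wheel_center in the frame of tray between 0 and 0.04 m and value of joint hook above 1.4 rad and linear speed of tray below 0.05 m/s and contact force between the fingers and tray below 0.1 N), for 0.2 s.
3. the keeper stands up (value of joint keeper above 1.3 rad), for 0.2 s.
At the end, for the whole second after the job is handed in: The hook is out (over 1.4 rad), the tray hangs still and level (under 0.25 rad) off the bench by its handle bar on the hook, the bar's middle within 30 mm of the hook's line and between upright and keeper, the flap wheel is inside the tray, and the keeper stands up (over 1.3 rad) (x of tray_bar in the frame of hook_root between 0.02 and 0.13 m and y of tray_bar in the frame of hook_root between -0.03 and 0.03 m and z of tray_bar in the frame of hook_root between -0.006 and 0.008 m and height (world z) of tray above 0.04 m and angle between tray's own z axis and vertical below 0.25 rad and x of wheel_center in the frame of tray between -0.05 and 0.05 m and y of wheel_center in the frame of tray between -0.075 and 0.075 m and z of wheel_center in the frame of tray between 0 and 0.04 m and value of joint hook above 1.4 rad and linear speed of tray below 0.05 m/s and value of joint keeper above 1.3 rad); the robot touches nothing.
It fails at once if the cone stone is shifted by more than 50 mm (distance of cone_stone from where it was at the start of the episode above 0.05 m).
It fails at once if the tube offcut is shifted by more than 50 mm (distance of offcut from where it was at the start of the episode above 0.05 m).
It fails at once if the round steel slug is shifted by more than 50 mm (distance of weight from where it was at the start of the episode above 0.05 m).
It fails at once if the jar is shifted by more than 50 mm (distance of jar from where it was at the start of the episode above 0.05 m).
It fails at once if the tray is turned over (angle between tray's own z axis and vertical above 1 rad).
It also fails if it takes over 72 s, if anything falls off the work surface, if the arm or the gripper's body presses on something with over 40 N, if the wrist force passes 120 N, or if a joint passes its speed limit or range.

## Working session

There is one attempt and no reset: what is moved stays moved. The work goes in short steps, Python scripts to look and compute and a tool call to move; the robot and the scene stay as the last step left them, time stands still between calls to the robot, and variables do not carry over. Pictures are saved under pics/ and viewed, and the job is handed in when it is done.

Besides the shell and the picture viewer there is one more tool, called after "Call:" by a JSON object that holds its "method" and its "body". jog_arm: Moves the arm, as the interface text tells. Its arguments: {"type":"object","properties":{"steps":{"type":"array"},"gripper":{"type":"number"},"newtons":{"type":"number"}},"required":["steps"]}

```bash
ls; mkdir -p pics
cat > h.py <<'E'
import numpy as np,cv2
from station import ctrl
def grab(n):
    im=ctrl.get_image(n); return im
def pts(im):
    h,w=im['range_z'].shape
    K=np.array([[im['fx'],0,im['cx']],[0,im['fy'],im['cy']],[0,0,1.]])
    u,v=np.meshgrid(np.arange(w),np.arange(h))
    p=cv2.undistortPoints(np.stack([u,v],-1).reshape(-1,1,2).astype(np.float64),K,np.array(im['D'])).reshape(h,w,2)
    z=im['range_z'][...,None]
    c=np.concatenate([p*z,z],-1)
    E=np.array(im['extrinsics'])
    W=c@E[:3,:3].T+E[:3,3]
    W[im['range_z']==0]=np.nan
    return W
def save(im,name,s=1.0):
    cv2.imwrite('pics/'+name,cv2.resize(im['frame'][...,::-1],None,fx=s,fy=s))
E
python3 - <<'E'
from h import *
import pickle
for n in ['scene','top','wrist']:
    im=grab(n); save(im,n+'0.png',1.4); pickle.dump(im,open(n+'0.pkl','wb'))
    print(n,np.round(im['extrinsics'],3).tolist(),im['fx'])
print(ctrl.get_obs())
E
```

```text
pics
scene [[0.855, 0.397, -0.333, 0.875], [0.518, -0.646, 0.561, -0.585], [0.008, -0.652, -0.758, 0.87], [0.0, 0.0, 0.0, 1.0]] 468.44810763152583
top [[0.014, -0.995, 0.095, 0.429], [-1.0, -0.013, 0.013, -0.027], [-0.012, -0.095, -0.995, 1.269], [0.0, 0.0, 0.0, 1.0]] 546.5089291961406
wrist [[0.365, 0.885, 0.288, 0.155], [0.931, -0.347, -0.114, 0.609], [-0.001, 0.31, -0.951, 0.374], [0.0, 0.0, 0.0, 1.0]] 350.86564156946366
{'t': 0.15, 'q': array([ 1.07701665e+00,  5.32220848e-02,  1.61397917e+00,  1.43256245e-05,
        1.47600705e+00, -1.18993801e-01]), 'dq': array([-0.00126232,  0.00052219, -0.00627486,  0.0003019 ,  0.00186459,
       -0.00012409]), 'effort': array([ 2.72510324e-04, -3.94240129e+01, -3.70723414e+01, -9.43388386e-05,
        4.63090590e-03, -5.36697257e-05]), 'tool_pos': array([0.22855516, 0.58118659, 0.23033464]), 'tool_rot': array([-5.85181401e-01, -3.08610018e+00,  2.41251863e-03]), 'contact_force': array([-0.4806007 , -0.20484083,  0.21155228]), 'wrist_torque': array([-0.02035996,  0.00036628, -0.0202084 ]), 'opening': 0.08541710767025676}
```

View pics/scene0.png

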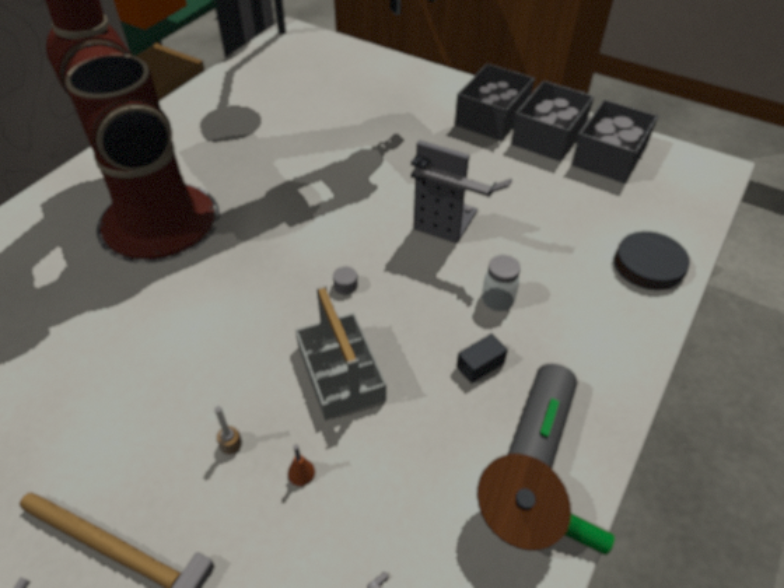

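View pics/top0.png

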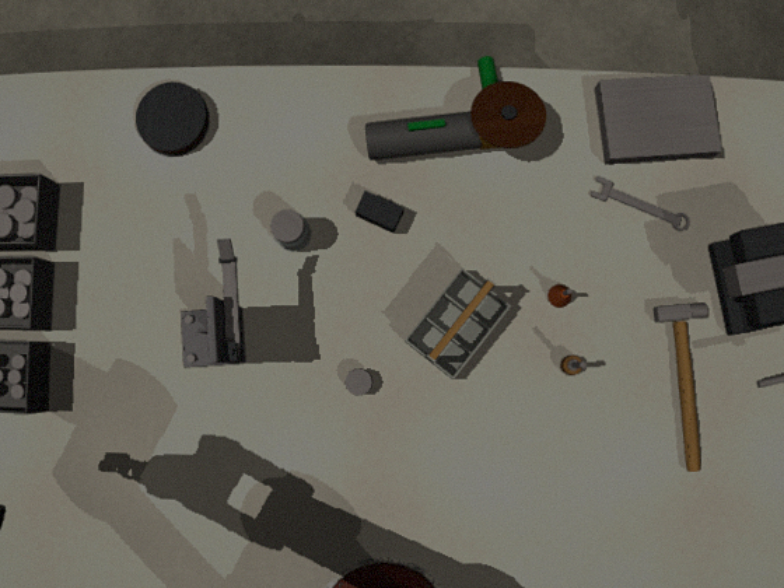

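View pics/wrist0.png

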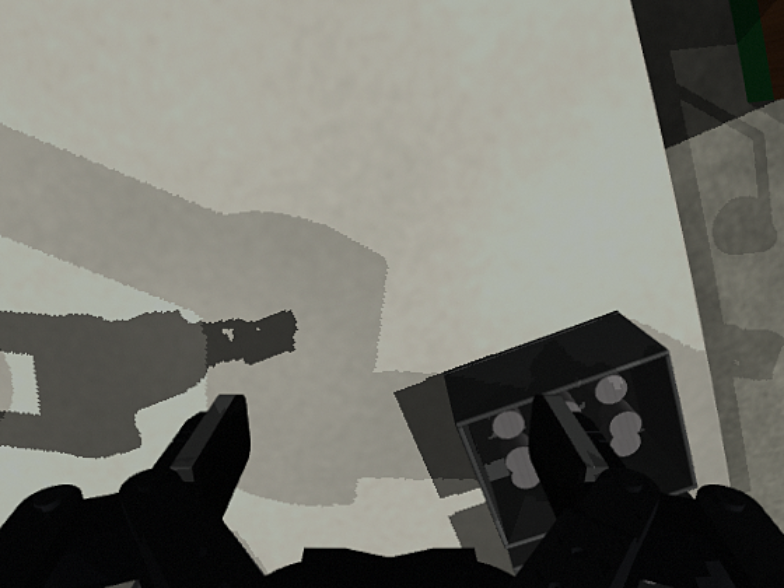

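The top view (784x588) shows the upright at about (205,335), with the hook folded and pointing up to (227,240). The tray is at (463,325), the flap wheel at (573,365), the cone stone at (560,295), the slug at (360,382), the jar at (290,230) and the offcut at (380,210). Next I'll measure them.

Run:
```python
from h import *
import pickle
T=pickle.load(open('top0.pkl','rb'));S=pickle.load(open('scene0.pkl','rb'))
P=np.vstack([pts(T)[80:330,100:480].reshape(-1,3)]);Q=pts(S).reshape(-1,3)
def show(A,name,lo,hi):
    # ortho map
    m=(A[:,2]>lo)&(A[:,2]<hi); return A[m]
# blobs in top image above bench
W=pts(T); m=(W[...,2]>0.012).astype(np.uint8); m[:, :95]=0; m[:60]=0;m[330:]=0
n,l,st,c=cv2.connectedComponentsWithStats(m)
for i in range(1,n):
    if st[i,4]<40: continue
    p=W[l==i]; print(i,st[i],np.round(p.mean(0),3),'max z',round(p[:,2].max(),3), np.round(np.nanpercentile(p,[1,99],axis=0),3).tolist())
print('bench z',np.nanmedian(W[200:230,300:330,2]) , np.nanmedian(W[:,:,2]))
for n_,W2 in (('top',W),('scene',pts(S))):
    A=W2.reshape(-1,3)
    # tray bar
    F=(T if n_=='top' else S)['frame']; hsv=cv2.cvtColor(F,cv2.COLOR_RGB2HSV).reshape(-1,3)
    a=A[(A[:,2]>0.1)&(A[:,2]<0.135)&(A[:,0]<0.62)&(A[:,0]>0.3)&(abs(A[:,1]+0.1)<0.2)]
    if len(a):
        r=cv2.minAreaRect((a[:,:2]*1000).astype(np.float32)); print(n_,'bar',len(a),r,np.median(a[:,2]))
    a=A[(A[:,2]>0.145)&(A[:,2]<0.185)&(A[:,0]<0.75)&(A[:,1]>0.2)&(A[:,1]<0.45)&(A[:,0]>.3)]
    if len(a):
        r=cv2.minAreaRect((a[:,:2]*1000).astype(np.float32)); print(n_,'hook',len(a),r,np.median(a[:,2]),np.round(a.min(0),3),np.round(a.max(0),3))
```

```text
1 [  97   60   52   49 2030] [0.849 0.377 0.028] max z 0.038 [[0.791, 0.318, 0.016], [0.908, 0.437, 0.034]]
2 [ 261   60  129   55 4237] [ 0.823 -0.119  0.064] max z 0.089 [[0.776, -0.247, 0.027], [0.894, 0.035, 0.085]]
3 [ 425   60   91   57 4441] [ 0.849 -0.454  0.038] max z 0.048 [[0.784, -0.56, 0.015], [0.916, -0.357, 0.045]]
8 [254 136  35  29 588] [0.686 0.017 0.038] max z 0.046 [[0.657, -0.021, 0.014], [0.715, 0.052, 0.045]]
16 [193 149  29  30 671] [0.646 0.156 0.073] max z 0.093 [[0.622, 0.131, 0.016], [0.676, 0.186, 0.089]]
20 [ 506  159   54   80 3350] [ 0.573 -0.572  0.116] max z 0.166 [[0.495, -0.637, 0.015], [0.649, -0.528, 0.163]]
22 [ 141  170   34   91 1689] [0.504 0.235 0.164] max z 0.206 [[0.432, 0.214, 0.015], [0.607, 0.292, 0.202]]
23 [ 289  191   76   80 1031] [ 0.505 -0.117  0.074] max z 0.133 [[0.419, -0.193, 0.013], [0.586, -0.033, 0.13]]
24 [392 203  17  17 187] [ 0.551 -0.282  0.034] max z 0.081 [[0.535, -0.3, 0.012], [0.569, -0.269, 0.08]]
25 [ 468  216   38  114 1467] [ 0.429 -0.496  0.023] max z 0.032 [[0.28, -0.532, 0.013], [0.539, -0.449, 0.03]]
62 [40
[... 282 characters left out ...]
, 0.107], [0.42, -0.581, 0.12]]
bench z 0.0016664439111349072 -0.0006961141902005474
top bar 430 ((502.5331726074219, -112.796142578125), (15.21744441986084, 150.15977478027344), 51.76540756225586) 0.12591017096635415
top hook 1116 ((518.4573364257812, 230.35926818847656), (172.02920532226562, 29.9650936126709), 3.498544216156006) 0.16527165609269567 [0.432 0.212 0.145] [0.604 0.246 0.185]
scene bar 512 ((446.9345703125, -175.5818328857422), (195.3790740966797, 152.74765014648438), 48.7536506652832) 0.12619369782491358
scene hook 922 ((519.3602294921875, 235.0377197265625), (169.72738647460938, 40.30177307128906), 5.200860500335693) 0.16573319400759673 [0.434 0.212 0.145] [0.605 0.256 0.185]
```

Run:
```python
from h import *
import pickle
T=pickle.load(open('top0.pkl','rb'));S=pickle.load(open('scene0.pkl','rb'))
for n_,I in (('top',T),('scene',S)):
    A=pts(I).reshape(-1,3)
    reg=(A[:,0]<0.65)&(A[:,1]>0.19)&(A[:,1]<0.36)&(A[:,0]>.38)
    a=A[reg&(A[:,2]>0.192)&(A[:,2]<0.21)]
    print(n_,'platetop',len(a),cv2.minAreaRect((a[:,:2]*1000).astype(np.float32)),np.median(a[:,2]))
    a=A[reg&(A[:,2]>0.155)&(A[:,2]<0.172)]
    for x0 in np.arange(.42,.62,.01):
        b=a[(a[:,0]>=x0)&(a[:,0]<x0+.01)]
        if len(b)>3: print(round(x0,3),len(b),np.round([b[:,1].min(),b[:,1].max(),np.median(b[:,1]),np.median(b[:,2])],4))
    a=A[reg&(A[:,2]>0.12)&(A[:,0]>0.56)]
    for x0 in np.arange(.56,.62,.005):
        b=a[(a[:,0]>=x0)&(a[:,0]<x0+.005)]
        if len(b)>3: print('k',round(x0,3),len(b),np.round([b[:,1].min(),b[:,1].max(),b[:,2].min(),b[:,2].max()],4))
    # wheel spindle, tray
    b=A[(A[:,2]>0.05)&(A[:,2]<0.11)&(A[:,0]>.40)&(A[:,0]<.47)&(A[:,1]>-.34)&(A[:,1]<-.26)]
    for z0 in (.05,.06,.07,.08,.09,.097):
        c=b[(b[:,2]>=z0)&(b[:,2]<z0+.01)]; print('sp',z0,len(c),np.round(np.median(c,axis=0),4))
    b=A[(A[:,2]>0.005)&(A[:,2]<0.03)&(A[:,0]>.40)&(A[:,0]<.47)&(A[:,1]>-.34)&(A[:,1]<-.26)]
    print('drum',np.round(b.min(0),3),np.round(b.max(0),3))
    b=A[(A[:,2]>0.115)&(A[:,2]<0.135)&(A[:,0]>.40)&(A[:,0]<.60)&(A[:,1]>-.22)&(A[:,1]<-.0)]
    print('bar',cv2.minAreaRect((b[:,:2]*1000).astype(np.float32)))
    b=A[(A[:,2]>0.038)&(A[:,2]<0.052)&(A[:,0]>.40)&(A[:,0]<.60)&(A[:,1]>-.22)&(A[:,1]<-.0)]
    print('rim',cv2.minAreaRect((b[:,:2]*1000).astype(np.float32)))
```

```text
top platetop 318 ((519.0178833007812, 246.31869506835938), (175.17205810546875, 18.37058448791504), 0.0739831030368805) 0.19852901689018976
0.44 9 [0.213  0.2153 0.2144 0.1686]
0.45 13 [0.2119 0.215  0.2139 0.164 ]
0.46 54 [0.2125 0.2402 0.2234 0.1635]
0.47 64 [0.2125 0.2414 0.2246 0.1636]
0.48 65 [0.2136 0.2422 0.2258 0.1637]
0.49 58 [0.214  0.2421 0.2259 0.1647]
0.5 62 [0.2159 0.2448 0.228  0.164 ]
0.51 57 [0.2157 0.2443 0.2282 0.1643]
0.52 57 [0.217  0.2455 0.2279 0.1638]
0.53 50 [0.2181 0.238  0.2277 0.1635]
0.54 53 [0.2184 0.2402 0.2289 0.1642]
0.55 54 [0.22   0.2403 0.2296 0.1643]
0.56 51 [0.2209 0.2408 0.2302 0.164 ]
0.57 47 [0.2217 0.2463 0.232  0.1645]
0.58 41 [0.2192 0.2464 0.2306 0.169 ]
k 0.56 22 [0.2209 0.2408 0.1552 0.1667]
k 0.565 30 [0.2219 0.2408 0.1528 0.1677]
k 0.57 21 [0.2218 0.2407 0.1617 0.1681]
k 0.575 26 [0.2217 0.2463 0.1607 0.1684]
k 0.58 41 [0.2192 0.2462 0.1607 0.176 ]
k 0.585 30 [0.2199 0.2464 0.1657 0.1779]
k 0.59 30 [0.2236 0.2441 0.1708 0.1829]
k 0.595 28 [0.2243 0.2435 0.1718 0.1861]
k 0.6 26 [0.2247 0.2451 0.1764 0.1905]
k 0.605 28 [0.2245 0.2442 0.1
[... 1474 characters left out ...]
 0.1646 0.1773]
k 0.59 15 [0.2219 0.2432 0.1739 0.1832]
k 0.595 15 [0.2247 0.2444 0.1761 0.1867]
k 0.6 14 [0.2258 0.248  0.181  0.1896]
k 0.605 17 [0.2265 0.245  0.1811 0.1918]
k 0.61 4 [0.2267 0.2366 0.1873 0.1899]
sp 0.05 14 [ 0.4418 -0.3041  0.056 ]
sp 0.06 13 [ 0.4414 -0.3051  0.0658]
sp 0.07 15 [ 0.4419 -0.305   0.0762]
sp 0.08 17 [ 0.4412 -0.3051  0.085 ]
sp 0.09 32 [ 0.4395 -0.303   0.0975]
sp 0.097 20 [ 0.4381 -0.3023  0.098 ]
drum [ 0.421 -0.319  0.005] [ 0.456 -0.285  0.03 ]
bar ((502.6689453125, -111.59825134277344), (16.213802337646484, 152.3968505859375), 51.85197448730469)
rim ((502.9029235839844, -111.0986099243164), (100.90250396728516, 152.16790771484375), 52.24089050292969)
```

Call:
{"method": "jog_arm", "body": {"steps": [{"dx": 0.75,"dy": -0.65},{"dx": 1.5,"dy": -1.3},{"dx": 2.25,"dy": -1.95},{"dx": 3,"dy": -2.6},{"dx": 3.75,"dy": -3.2}], "gripper": 255, "newtons": 40}}

```text
validation failed for argument at $.st...
```

Call:
{"method": "jog_arm", "body": {"steps": [{"dx": 0.75,"dy": -0.65,"dz": 0.0,"twist": 0.0},{"dx": 1.5,"dy": -1.3,"dz": 0.0,"twist": 0.0},{"dx": 2.25,"dy": -1.95,"dz": 0.0,"twist": 0.0},{"dx": 3.0,"dy": -2.6,"dz": 0.0,"twist": 0.0},{"dx": 3.75,"dy": -3.2,"dz": 0.0,"twist": 0.0}], "gripper": 255, "newtons": 40}}

```text
t: 0.78
tool_pos: [0.4546, 0.3876, 0.23]
tool_rot: [-0.585, -3.086, 0.003]
contact_force: [-0.4, 1.2, -0.2]
opening: 0.0
```

Call:
{"method": "jog_arm", "body": {"steps": [{"dx": 0.9,"dy": -0.75,"dz": 0.0,"twist": 0.0},{"dx": 1.76,"dy": -1.5,"dz": 0.0,"twist": 0.0},{"dx": 1.76,"dy": -1.5,"dz": -0.7,"twist": 0.0},{"dx": 1.76,"dy": -1.5,"dz": -1.35,"twist": 0.0},{"dx": 1.76,"dy": -1.9,"dz": -1.35,"twist": 0.0}]}}

```text
t: 1.4
tool_pos: [0.5574, 0.2724, 0.144]
tool_rot: [-0.582, -3.079, 0.01]
contact_force: [0.5, -0.7, -0.4]
opening: -0.0005
```

Call:
{"method": "jog_arm", "body": {"steps": [{"dx": 0.1,"dy": -0.5,"dz": 0.05,"twist": 0.0},{"dx": 0.12,"dy": -0.9,"dz": 0.05,"twist": 0.0},{"dx": 0.08,"dy": -1.3,"dz": 0.05,"twist": 0.0},{"dx": -0.1,"dy": -1.78,"dz": 0.05,"twist": 0.0},{"dx": -0.4,"dy": -2.2,"dz": 0.05,"twist": 0.0}]}}

```text
t: 2.02
tool_pos: [0.5341, 0.1394, 0.1494]
tool_rot: [-0.583, -3.082, 0.007]
contact_force: [0.5, 2.1, 0.5]
opening: 0.0001
```

Run:
```python
from h import *
import pickle
im=grab('top'); save(im,'top1.png',1.4)
W=pts(im);A=W.reshape(-1,3)
m=(A[:,2]>.155)&(A[:,2]<.172)&(A[:,0]<.6)&(A[:,1]>.04)&(A[:,1]<.25)&(A[:,0]>.4)
print(np.round(A[m].min(0),3),np.round(A[m].max(0),3))
```

```text
[0.444 0.142 0.155] [0.509 0.222 0.172]
```

Call:
{"method": "jog_arm", "body": {"steps": [{"dx": -0.2,"dy": -0.17,"dz": 0.0,"twist": 0.0},{"dx": -0.4,"dy": -0.3,"dz": 0.0,"twist": 0.0},{"dx": -0.62,"dy": -0.42,"dz": 0.0,"twist": 0.0},{"dx": -0.8,"dy": -0.5,"dz": 0.0,"twist": 0.0},{"dx": -0.87,"dy": -0.52,"dz": 0.0,"twist": 0.0}]}}

```text
t: 2.7
tool_pos: [0.4813, 0.1061, 0.1494]
tool_rot: [-0.586, -3.085, 0.008]
contact_force: [12.8, 2.3, -6.2]
opening: -0.0002
```

Call:
{"method": "jog_arm", "body": {"steps": [{"dx": 0.0,"dy": 0.0,"dz": 0.0,"twist": 0.0},{"dx": 0.3,"dy": 0.0,"dz": 0.0,"twist": 0.0},{"dx": 0.8,"dy": -0.3,"dz": 0.2,"twist": 0.0},{"dx": 1.0,"dy": -0.9,"dz": 1.0,"twist": 0.0},{"dx": 1.0,"dy": -1.8,"dz": 1.4,"twist": 0.0}], "gripper": 150}}

```text
t: 3.32
tool_pos: [0.5424, -0.0025, 0.2359]
tool_rot: [0.581, 3.086, -0.009]
contact_force: [0.1, -0.1, -0.2]
opening: 0.0353
```

Run:
```python
from h import *
import pickle
for n in ('top','scene'):
    im=grab(n); save(im,n+'2.png',1.4)
    A=pts(im).reshape(-1,3)
    m=(A[:,2]>.155)&(A[:,2]<.172)&(A[:,0]<.52)&(A[:,1]>.04)&(A[:,1]<.25)&(A[:,0]>.4)
    a=A[m]
    for y0 in np.arange(.06,.24,.02):
        b=a[(a[:,1]>=y0)&(a[:,1]<y0+.02)]
        if len(b)>3: print(n,round(y0,3),len(b),np.round([b[:,0].min(),b[:,0].max(),np.median(b[:,2])],4))
    a=A[(A[:,2]>.15)&(A[:,2]<.22)&(A[:,0]<.5)&(A[:,0]>.42)&(A[:,1]>.03)&(A[:,1]<.12)]
    for y0 in np.arange(.04,.12,.005):
        b=a[(a[:,1]>=y0)&(a[:,1]<y0+.005)]
        if len(b)>3: print('k',round(y0,3),len(b),np.round([b[:,0].min(),b[:,0].max(),b[:,2].min(),b[:,2].max()],4))
```

```text
top 0.12 83 [0.4479 0.4665 0.1643]
top 0.14 99 [0.4456 0.4663 0.164 ]
top 0.16 94 [0.4432 0.4639 0.1636]
top 0.18 99 [0.4408 0.4616 0.1642]
top 0.2 79 [0.4405 0.4591 0.1643]
top 0.22 14 [0.4319 0.4748 0.1661]
k 0.06 30 [0.4545 0.4724 0.1832 0.1943]
k 0.065 21 [0.4527 0.4724 0.1816 0.1921]
k 0.07 25 [0.4527 0.4726 0.1794 0.1895]
k 0.075 26 [0.4527 0.4707 0.1738 0.1834]
k 0.08 16 [0.4507 0.4706 0.1705 0.1794]
scene 0.12 13 [0.4655 0.4689 0.1622]
```

Call:
{"method": "jog_arm", "body": {"steps": [{"dx": -0.2,"dy": -0.6,"dz": 0.0,"twist": -1.05},{"dx": -0.4,"dy": -1.2,"dz": 0.0,"twist": -2.1},{"dx": -0.6,"dy": -1.8,"dz": 0.0,"twist": -3.15},{"dx": -0.8,"dy": -2.4,"dz": 0.0,"twist": -4.2},{"dx": -1.0,"dy": -3.0,"dz": 0.0,"twist": -5.2}]}}

```text
t: 4.05
tool_pos: [0.482, -0.1859, 0.2361]
tool_rot: [-1.891, -2.507, 0.014]
contact_force: [-0.2, -0.3, -0.3]
opening: 0.0356
```

Call:
{"method": "jog_arm", "body": {"steps": [{"dx": -0.2,"dy": -0.5,"dz": 0.0,"twist": -1.05},{"dx": -0.4,"dy": -1.0,"dz": -0.3,"twist": -2.1},{"dx": -0.6,"dy": -1.5,"dz": -0.8,"twist": -3.2},{"dx": -0.73,"dy": -1.93,"dz": -1.3,"twist": -4.25},{"dx": -0.73,"dy": -1.93,"dz": -1.75,"twist": -5.3}]}}

```text
t: 4.68
tool_pos: [0.4371, -0.3019, 0.1289]
tool_rot: [-2.811, -1.386, 0.013]
contact_force: [0.2, 0.2, -0.4]
opening: 0.0353
```

Run:
```python
from h import *
print({k:np.round(v,4) for k,v in ctrl.get_obs().items() if k in('q','tool_pos','tool_rot')})
im=grab('wrist'); save(im,'wrist3.png',1.0)
```

```text
{'q': array([-0.7418, -0.0785,  1.9188, -0.0054,  1.3111, -0.086 ]), 'tool_pos': array([ 0.4371, -0.3019,  0.1289]), 'tool_rot': array([-2.811 , -1.3863,  0.0133])}
```

View pics/wrist3.png

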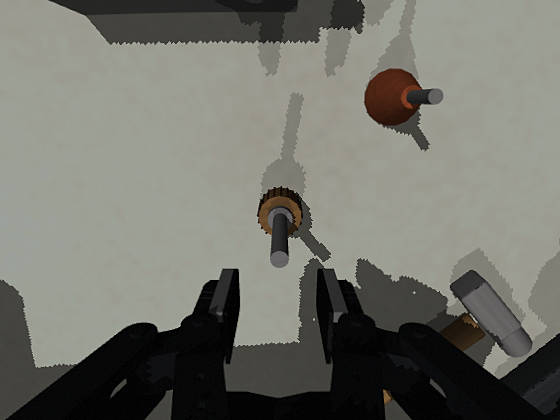

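The flap wheel's spindle tip is at (280,258), midway between the jaws, which sit at about columns 236 and 320. I'll descend and grip it.

Call:
{"method": "jog_arm", "body": {"steps": [{"dx": 0.01,"dy": 0.0,"dz": -0.5,"twist": 0.0},{"dx": 0.01,"dy": 0.0,"dz": -0.9,"twist": 0.0},{"dx": 0.01,"dy": 0.0,"dz": -1.06,"twist": 0.0},{"dx": 0.01,"dy": 0.0,"dz": -1.06,"twist": 0.0}]}}

```text
t: 5.22
tool_pos: [0.4358, -0.2988, 0.0608]
tool_rot: [-2.805, -1.381, 0.018]
contact_force: [0.4, 0.7, -0.5]
opening: 0.0353
```

Call:
{"method": "jog_arm", "body": {"steps": [{"dx": 0.0,"dy": 0.0,"dz": 0.0,"twist": 0.0},{"dx": 0.0,"dy": 0.0,"dz": 0.0,"twist": 0.0},{"dx": 0.0,"dy": 0.0,"dz": 0.0,"twist": 0.0},{"dx": 0.0,"dy": 0.0,"dz": 0.0,"twist": 0.0}], "gripper": 255, "newtons": 40}}

```text
t: 5.72
tool_pos: [0.4365, -0.2994, 0.062]
tool_rot: [-2.806, -1.382, 0.016]
contact_force: [-0.7, 0.7, 6.2]
opening: 0.0087
```

Call:
{"method": "jog_arm", "body": {"steps": [{"dx": 0.0,"dy": 0.0,"dz": 0.6,"twist": 0.0},{"dx": 0.1,"dy": 0.2,"dz": 1.3,"twist": 0.0},{"dx": 0.5,"dy": 0.8,"dz": 1.5,"twist": 0.0},{"dx": 1.0,"dy": 1.55,"dz": 1.5,"twist": 0.0},{"dx": 1.44,"dy": 2.28,"dz": 1.5,"twist": 0.0}]}}

```text
t: 6.35
tool_pos: [0.5234, -0.1614, 0.1519]
tool_rot: [-2.807, -1.381, 0.016]
contact_force: [0.2, -0.6, -1.2]
opening: 0.0089
```

Run:
```python
from h import *
print({k:np.round(v,4) for k,v in ctrl.get_obs().items() if k in('q','tool_pos','tool_rot')})
im=grab('wrist'); save(im,'wrist4.png',1.0)
im=grab('scene'); cv2.imwrite('pics/scene4.png',cv2.resize(im['frame'][150:400,100:400,::-1],None,fx=2.4,fy=2.4))
```

```text
{'q': array([-4.3500e-01, -5.7700e-02,  1.8586e+00,  3.0000e-04,  1.3575e+00,
        2.2130e-01]), 'tool_pos': array([ 0.5234, -0.1614,  0.1519]), 'tool_rot': array([-2.807 , -1.381 ,  0.0162])}
```

View pics/wrist4.png

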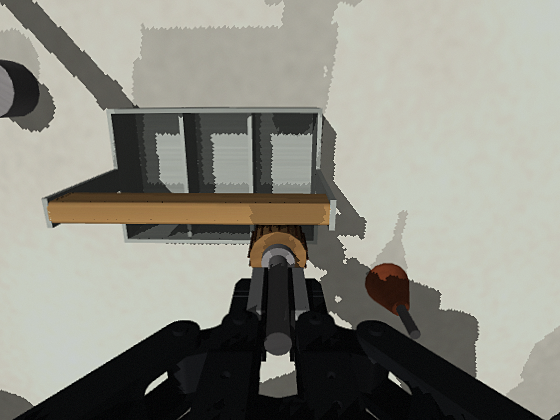

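View pics/scene4.png

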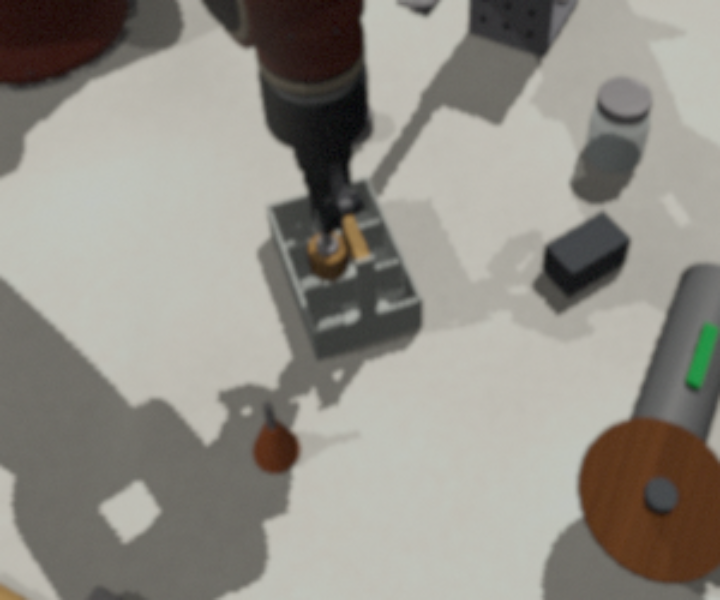

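The wheel, at wrist pixel (278,245), lies in line with the right-hand corner compartment, between the walls at columns 250 and 320 and clear of the bar. I'll lower it.

Call:
{"method": "jog_arm", "body": {"steps": [{"dx": 0.02,"dy": -0.03,"dz": -0.3,"twist": 0.0},{"dx": 0.02,"dy": -0.03,"dz": -0.7,"twist": 0.0},{"dx": 0.02,"dy": -0.03,"dz": -1.1,"twist": 0.0},{"dx": 0.02,"dy": -0.03,"dz": -1.3,"twist": 0.0},{"dx": 0.02,"dy": -0.03,"dz": -1.4,"twist": 0.0}]}}

```text
t: 7.08
tool_pos: [0.5243, -0.1613, 0.0661]
tool_rot: [-2.801, -1.386, 0.017]
contact_force: [-0.4, -0.1, -0.3]
opening: 0.0088
```

Call:
{"method": "jog_arm", "body": {"steps": [{"dx": 0.0,"dy": 0.0,"dz": -0.01,"twist": 0.0},{"dx": 0.0,"dy": 0.0,"dz": -0.01,"twist": 0.0},{"dx": 0.0,"dy": 0.0,"dz": 0.0,"twist": 0.0},{"dx": 0.0,"dy": 0.0,"dz": 0.5,"twist": 0.0},{"dx": 0.0,"dy": 0.0,"dz": 1.2,"twist": 0.0}], "gripper": 180}}

```text
t: 7.7
tool_pos: [0.5235, -0.1608, 0.138]
tool_rot: [-2.799, -1.385, 0.02]
contact_force: [0.6, 0.1, -0.7]
opening: 0.0252
```

Call:
{"method": "jog_arm", "body": {"steps": [{"dx": 0.0,"dy": 0.0,"dz": 0.8,"twist": 0.0},{"dx": 0.0,"dy": 0.0,"dz": 1.6,"twist": 1.0},{"dx": -0.2,"dy": 0.4,"dz": 1.8,"twist": 2.0},{"dx": -0.35,"dy": 0.8,"dz": 1.8,"twist": 3.0},{"dx": -0.35,"dy": 0.8,"dz": 1.8,"twist": 4.05}], "gripper": 140}}

```text
t: 8.32
tool_pos: [0.5024, -0.1116, 0.2473]
tool_rot: [-2.143, -2.282, 0.027]
contact_force: [0.2, -0.1, 1.0]
opening: 0.0385
```

Call:
{"method": "jog_arm", "body": {"steps": [{"dx": 0.0,"dy": 0.0,"dz": 0.0,"twist": 1.05},{"dx": 0.0,"dy": 0.0,"dz": 0.0,"twist": 2.1},{"dx": 0.0,"dy": 0.0,"dz": 0.0,"twist": 3.15},{"dx": 0.0,"dy": 0.0,"dz": 0.0,"twist": 4.2},{"dx": 0.0,"dy": 0.0,"dz": 0.0,"twist": 4.9}]}}

```text
t: 8.95
tool_pos: [0.5026, -0.1115, 0.248]
tool_rot: [-1.0, -2.977, 0.032]
contact_force: [0.2, 0.0, 0.1]
opening: 0.0384
```

Run:
```python
from h import *
print({k:np.round(v,4) for k,v in ctrl.get_obs().items() if k in('q','tool_pos','tool_rot')})
im=grab('wrist'); save(im,'wrist5.png',1.0)
A=pts(im).reshape(-1,3)
b=A[(A[:,2]>0.118)&(A[:,2]<0.135)&(A[:,0]>.40)&(A[:,0]<.60)&(A[:,1]>-.22)&(A[:,1]<-.0)]
print('bar w',len(b),cv2.minAreaRect((b[:,:2]*1000).astype(np.float32)) if len(b) else 0)
im=grab('scene'); cv2.imwrite('pics/scene5.png',cv2.resize(im['frame'][150:400,100:400,::-1],None,fx=2.4,fy=2.4))
A=pts(im).reshape(-1,3)
b=A[(A[:,2]>0.115)&(A[:,2]<0.135)&(A[:,0]>.40)&(A[:,0]<.60)&(A[:,1]>-.22)&(A[:,1]<-.0)]
print('bar s',len(b),cv2.minAreaRect((b[:,:2]*1000).astype(np.float32)))
b=A[(A[:,2]>0.038)&(A[:,2]<0.052)&(A[:,0]>.40)&(A[:,0]<.60)&(A[:,1]>-.22)&(A[:,1]<-.0)]
print('rim',cv2.minAreaRect((b[:,:2]*1000).astype(np.float32)))
```

```text
{'q': array([-0.3519, -0.2218,  1.8433, -0.0203,  1.5208, -1.2737]), 'tool_pos': array([ 0.5026, -0.1115,  0.248 ]), 'tool_rot': array([-0.9997, -2.9768,  0.0317])}
bar w 2848 ((502.8307800292969, -113.81480407714844), (15.366950988769531, 149.92001342773438), 52.479618072509766)
bar s 432 ((503.17486572265625, -111.32759094238281), (15.914825439453125, 153.15127563476562), 52.2235107421875)
rim ((503.1862487792969, -111.0495834350586), (101.08992767333984, 154.3916778564453), 52.14186096191406)
```

View pics/wrist5.png

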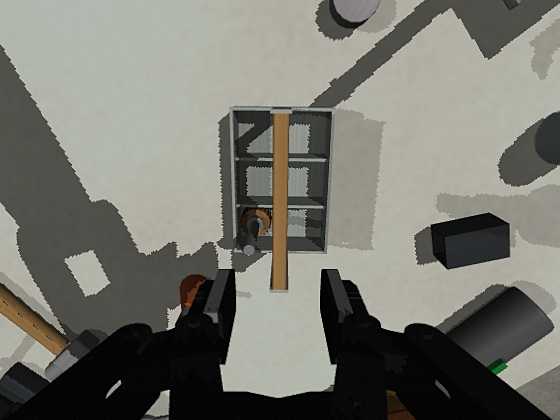

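View pics/scene5.png

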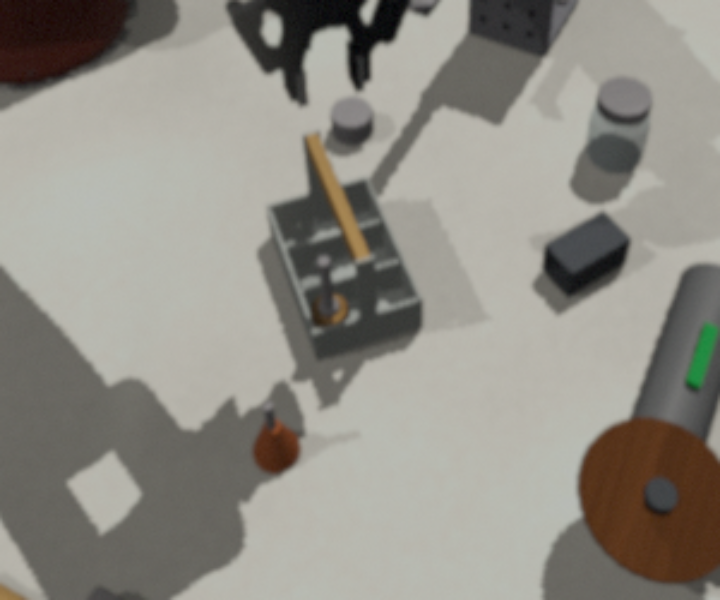

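Call:
{"method": "jog_arm", "body": {"steps": [{"dx": 0.0,"dy": -0.02,"dz": -0.7,"twist": 0.0},{"dx": 0.0,"dy": -0.02,"dz": -1.4,"twist": 0.0},{"dx": 0.0,"dy": -0.02,"dz": -2.0,"twist": 0.0},{"dx": 0.0,"dy": -0.02,"dz": -2.3,"twist": 0.0},{"dx": 0.0,"dy": -0.02,"dz": -2.33,"twist": 0.0}]}}

```text
t: 9.68
tool_pos: [0.5021, -0.1125, 0.1074]
tool_rot: [-1.007, -2.972, 0.032]
contact_force: [-0.2, -0.3, 0.4]
opening: 0.0385
```

Call:
{"method": "jog_arm", "body": {"steps": [{"dx": 0.0,"dy": 0.0,"dz": 0.0,"twist": 0.0},{"dx": 0.0,"dy": 0.0,"dz": 0.0,"twist": 0.0},{"dx": 0.0,"dy": 0.0,"dz": 0.0,"twist": 0.0},{"dx": 0.0,"dy": 0.0,"dz": 0.0,"twist": 0.0}], "gripper": 255, "newtons": 70}}

```text
t: 10.18
tool_pos: [0.5033, -0.1132, 0.1095]
tool_rot: [1.009, 2.975, -0.032]
contact_force: [-2.3, -1.0, 6.2]
opening: 0.0101
```

Run:
```python
from h import *
print({k:np.round(v,4) for k,v in ctrl.get_obs().items() if k in('q','tool_pos','tool_rot','contact_force')})
im=grab('wrist'); save(im,'wrist6.png',1.0)
```

```text
{'q': array([-0.3543, -0.0997,  1.9735, -0.0214,  1.2672, -1.265 ]), 'tool_pos': array([ 0.5033, -0.1132,  0.1095]), 'tool_rot': array([ 1.0086,  2.975 , -0.0321]), 'contact_force': array([-2.3306, -0.9514,  6.1622])}
```

View pics/wrist6.png

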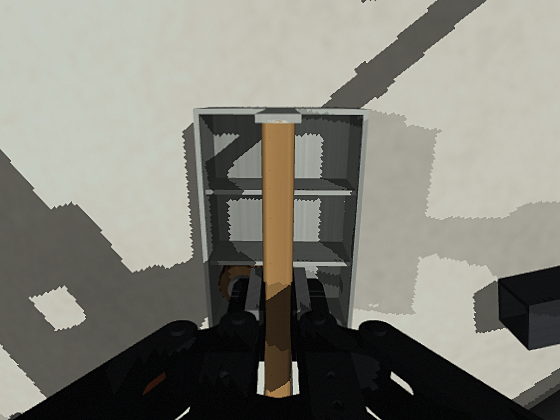

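Jaws are closed on the bar's middle at column 278. Lift.

Call:
{"method": "jog_arm", "body": {"steps": [{"dx": 0.0,"dy": 0.0,"dz": 0.3,"twist": 0.0},{"dx": 0.0,"dy": 0.0,"dz": 0.7,"twist": 0.0},{"dx": 0.0,"dy": 0.0,"dz": 1.1,"twist": 0.0},{"dx": 0.0,"dy": 0.0,"dz": 1.45,"twist": 0.0},{"dx": 0.0,"dy": 0.0,"dz": 1.63,"twist": 0.0}]}}

```text
t: 10.85
tool_pos: [0.5034, -0.1131, 0.2086]
tool_rot: [1.008, 2.974, -0.032]
contact_force: [-0.1, 0.2, -5.7]
opening: 0.0102
```

Call:
{"method": "jog_arm", "body": {"steps": [{"dx": -0.05,"dy": 0.1,"dz": 0.0,"twist": 0.8},{"dx": -0.15,"dy": 0.4,"dz": 0.0,"twist": 1.7},{"dx": -0.3,"dy": 0.8,"dz": 0.0,"twist": 2.6},{"dx": -0.45,"dy": 1.2,"dz": 0.0,"twist": 3.5},{"dx": -0.52,"dy": 1.5,"dz": 0.0,"twist": 4.27}]}}

```text
t: 11.48
tool_pos: [0.471, -0.022, 0.2075]
tool_rot: [-0.151, 3.131, -0.028]
contact_force: [-0.2, -0.2, -5.3]
opening: 0.0103
```

Run:
```python
from h import *
print({k:np.round(v,4) for k,v in ctrl.get_obs().items() if k in('q','tool_pos','tool_rot','contact_force')})
im=grab('scene'); save(im,'scene7.png',1.4)
A=pts(im).reshape(-1,3)
b=A[(A[:,2]>0.19)&(A[:,2]<0.24)&(A[:,0]>.38)&(A[:,0]<.56)&(A[:,1]>-.1)&(A[:,1]<.03)]
im=grab('wrist'); save(im,'wrist7.png',1.0)
A=pts(im).reshape(-1,3)
for lo,hi in ((.19,.25),(.13,.155)):
    b=A[(A[:,2]>lo)&(A[:,2]<hi)&(A[:,0]>.36)&(A[:,0]<.57)&(A[:,1]>-.1)&(A[:,1]<.06)]
    print(len(b),cv2.minAreaRect((b[:,:2]*1000).astype(np.float32)),np.percentile(b[:,2],[5,25,50,75,95]).round(4))
```

```text
{'q': array([-0.1953, -0.3197,  1.9901, -0.0158,  1.4607, -1.861 ]), 'tool_pos': array([ 0.471 , -0.022 ,  0.2075]), 'tool_rot': array([-0.1513,  3.1314, -0.0278]), 'contact_force': array([-0.173 , -0.1663, -5.316 ])}
12214 ((472.02484130859375, -16.650466918945312), (122.83539581298828, 120.31962585449219), 53.59571838378906) [0.2201 0.2252 0.2258 0.2267 0.2453]
7153 ((468.4830627441406, -21.580718994140625), (147.49038696289062, 100.97200012207031), 5.724245071411133) [0.1307 0.1354 0.1389 0.1436 0.1446]
```

View pics/scene7.png

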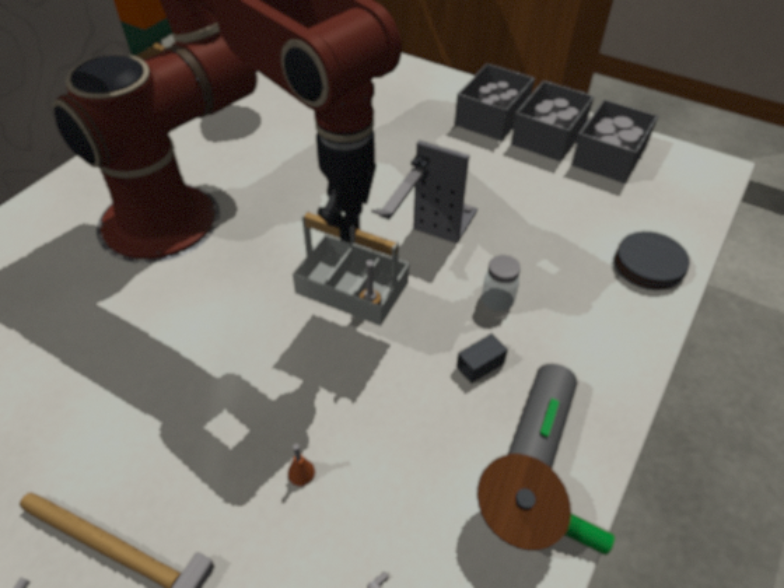

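View pics/wrist7.png

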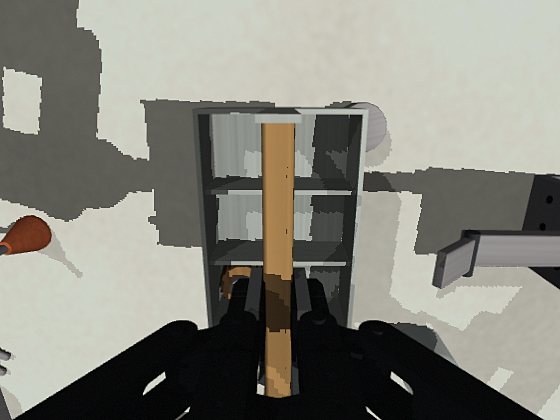

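The bar's underside is now at about z 0.204. That clears the keeper top (0.195), and the rim (0.144) is below the hook. I'll slide it in along the hook.

Call:
{"method": "jog_arm", "body": {"steps": [{"dx": -0.03,"dy": 0.3,"dz": 0.03,"twist": 0.0},{"dx": -0.07,"dy": 0.7,"dz": 0.03,"twist": 0.0},{"dx": -0.1,"dy": 1.1,"dz": 0.03,"twist": 0.0},{"dx": -0.14,"dy": 1.5,"dz": 0.03,"twist": 0.0}]}}

```text
t: 12.08
tool_pos: [0.4624, 0.0686, 0.2088]
tool_rot: [-0.144, 3.133, -0.028]
contact_force: [-0.5, 0.1, -5.6]
opening: 0.01
```

Call:
{"method": "jog_arm", "body": {"steps": [{"dx": -0.03,"dy": 0.3,"dz": 0.0,"twist": 0.0},{"dx": -0.06,"dy": 0.7,"dz": 0.0,"twist": 0.0},{"dx": -0.1,"dy": 1.1,"dz": 0.0,"twist": 0.0},{"dx": -0.12,"dy": 1.25,"dz": 0.0,"twist": 0.0},{"dx": -0.12,"dy": 1.25,"dz": 0.0,"twist": 0.0}]}}

```text
t: 12.7
tool_pos: [0.4551, 0.1433, 0.2084]
tool_rot: [-0.144, 3.133, -0.029]
contact_force: [-0.8, 0.2, -5.6]
opening: 0.0105
```

Run:
```python
from h import *
print({k:np.round(v,4) for k,v in ctrl.get_obs().items() if k in('q','tool_pos','tool_rot','contact_force')})
im=grab('scene'); cv2.imwrite('pics/scene8.png',cv2.resize(im['frame'][80:260,180:420,::-1],None,fx=3,fy=3))
im=grab('wrist'); save(im,'wrist8.png',1.0)
```

```text
{'q': array([ 0.1602, -0.2987,  1.9721, -0.0193,  1.4655, -1.5002]), 'tool_pos': array([0.4551, 0.1433, 0.2084]), 'tool_rot': array([-0.1437,  3.1332, -0.0293]), 'contact_force': array([-0.8407,  0.1603, -5.5971])}
```

View pics/scene8.png

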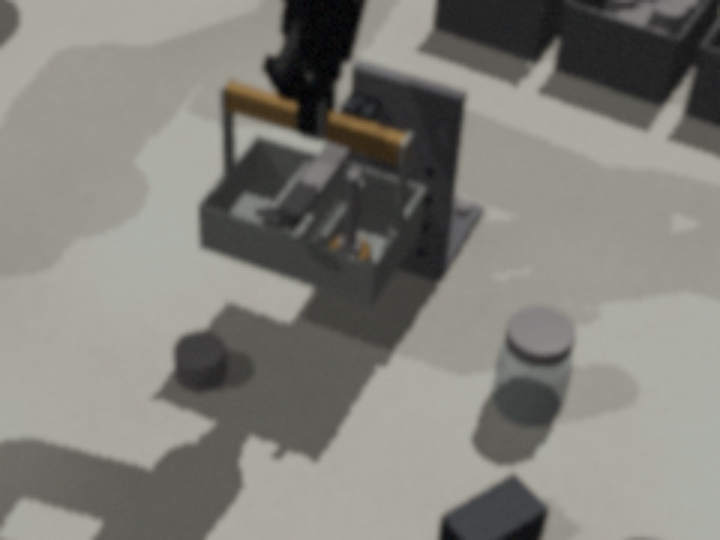

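View pics/wrist8.png

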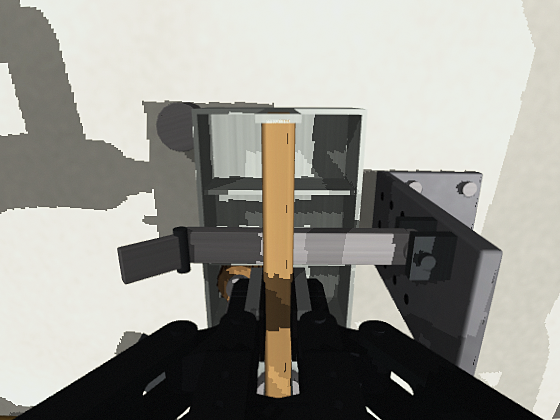

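The hook passes under the middle of the bar. Lower until it rests.

Call:
{"method": "jog_arm", "body": {"steps": [{"dx": 0.0,"dy": 0.0,"dz": -0.2,"twist": 0.0},{"dx": 0.0,"dy": 0.0,"dz": -0.4,"twist": 0.0},{"dx": 0.0,"dy": 0.0,"dz": -0.55,"twist": 0.0},{"dx": 0.0,"dy": 0.0,"dz": -0.63,"twist": 0.0},{"dx": 0.0,"dy": 0.0,"dz": -0.65,"twist": 0.0}]}}

```text
t: 13.42
tool_pos: [0.4554, 0.1428, 0.1695]
tool_rot: [-0.142, 3.133, -0.029]
contact_force: [0.6, 0.6, -5.0]
opening: 0.0105
```

Call:
{"method": "jog_arm", "body": {"steps": [{"dx": 0.0,"dy": 0.0,"dz": -0.02,"twist": 0.0},{"dx": 0.0,"dy": 0.0,"dz": -0.04,"twist": 0.0},{"dx": 0.0,"dy": 0.0,"dz": -0.04,"twist": 0.0}]}}

```text
t: 13.8
tool_pos: [0.4568, 0.143, 0.1694]
tool_rot: [-0.142, 3.129, -0.029]
contact_force: [-1.6, -1.2, 5.8]
opening: 0.0103
```

Call:
{"method": "jog_arm", "body": {"steps": [{"dx": 0.0,"dy": 0.0,"dz": 0.01,"twist": 0.0},{"dx": 0.0,"dy": 0.0,"dz": 0.01,"twist": 0.0},{"dx": 0.0,"dy": 0.0,"dz": 0.01,"twist": 0.0},{"dx": 0.0,"dy": 0.0,"dz": 0.01,"twist": 0.0}], "gripper": 165}}

```text
t: 14.3
tool_pos: [0.4567, 0.143, 0.1697]
tool_rot: [-0.142, 3.129, -0.029]
contact_force: [-0.2, 0.3, 0.3]
opening: 0.0302
```

Run:
```python
from h import *
im=grab('scene'); cv2.imwrite('pics/scene9.png',cv2.resize(im['frame'][80:260,180:420,::-1],None,fx=3,fy=3))
```

```text
(no output)
```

View pics/scene9.png

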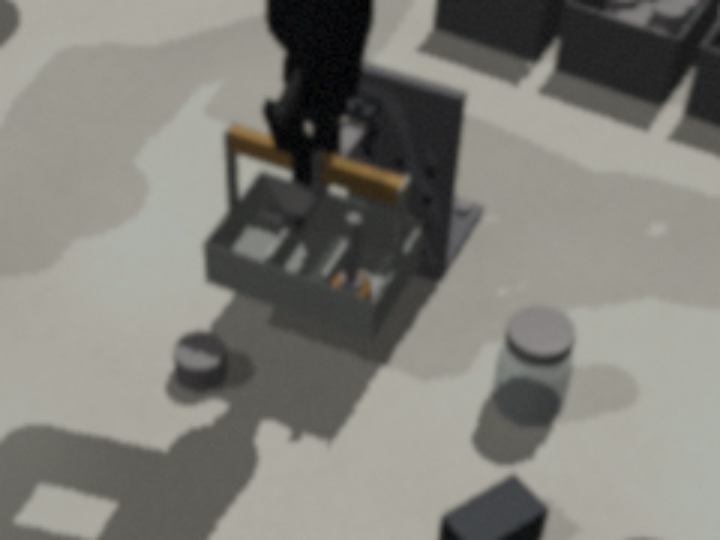

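Released, and the tray is hanging. I'll rise straight up and check.

Call:
{"method": "jog_arm", "body": {"steps": [{"dx": 0.0,"dy": 0.0,"dz": 0.3,"twist": 0.0},{"dx": 0.0,"dy": 0.0,"dz": 0.8,"twist": 0.0},{"dx": 0.0,"dy": 0.0,"dz": 1.5,"twist": 0.0},{"dx": 0.1,"dy": -0.7,"dz": 1.8,"twist": 0.0},{"dx": 0.2,"dy": -1.6,"dz": 1.8,"twist": 0.0}]}}

```text
t: 14.98
tool_pos: [0.4701, 0.0465, 0.2821]
tool_rot: [-0.146, 3.122, -0.03]
contact_force: [0.8, -0.0, -1.0]
opening: 0.0301
```

Call:
{"method": "jog_arm", "body": {"steps": [{"dx": 0.1,"dy": -0.8,"dz": 0.0,"twist": 0.0},{"dx": 0.1,"dy": -1.6,"dz": 0.0,"twist": 0.0}], "gripper": 255}}

```text
t: 15.22
tool_pos: [0.4766, -0.0511, 0.2843]
tool_rot: [-0.146, 3.119, -0.031]
contact_force: [1.1, 0.4, -0.6]
opening: -0.0003
```

Run:
```python
from h import *
print({k:np.round(v,4) for k,v in ctrl.get_obs().items() if k in('q','tool_pos','tool_rot','contact_force')})
im=grab('wrist'); save(im,'wrist10.png',1.0)
im=grab('top'); cv2.imwrite('pics/top10.png',cv2.resize(im['frame'][140:320,90:330,::-1],None,fx=3,fy=3))
A=pts(im).reshape(-1,3)
a=A[(A[:,2]>.175)&(A[:,2]<.198)&(A[:,1]<.2)&(A[:,1]>.1)&(A[:,0]>.35)&(A[:,0]<.56)]
print('bar',len(a),cv2.minAreaRect((a[:,:2]*1000).astype(np.float32)),np.median(a[:,2]))
for x0 in np.arange(.38,.54,.02):
    b=a[(a[:,0]>=x0)&(a[:,0]<x0+.02)]
    if len(b)>3: print(round(x0,3),len(b),np.round(np.median(b,axis=0),4))
a=A[(A[:,2]>.14)&(A[:,2]<.22)&(A[:,0]<.49)&(A[:,0]>.44)&(A[:,1]>.03)&(A[:,1]<.11)]
for y0 in np.arange(.04,.11,.005):
    b=a[(a[:,1]>=y0)&(a[:,1]<y0+.005)]
    if len(b)>3: print('k',round(y0,3),len(b),np.round([b[:,0].min(),b[:,0].max(),b[:,2].min(),b[:,2].max(),np.median(b[:,2])],4))
```

```text
{'q': array([-0.2545, -0.3477,  1.8849, -0.0133,  1.5806, -1.9192]), 'tool_pos': array([ 0.4766, -0.0511,  0.2843]), 'tool_rot': array([-0.1462,  3.1193, -0.0309]), 'contact_force': array([ 1.1382,  0.3618, -0.5842])}
bar 508 ((455.08648681640625, 142.940185546875), (150.09632873535156, 16.50029182434082), 4.886253356933594) 0.18573282240052968
0.38 72 [0.3901 0.1369 0.1857]
0.4 69 [0.4099 0.1374 0.1861]
0.42 69 [0.4298 0.1397 0.186 ]
0.44 64 [0.4514 0.142  0.1859]
0.46 65 [0.4694 0.1428 0.1857]
0.48 67 [0.4911 0.1453 0.1852]
0.5 64 [0.5103 0.1463 0.1853]
0.52 38 [0.5254 0.1486 0.1855]
k 0.06 30 [0.4566 0.4747 0.1839 0.1953 0.1885]
k 0.065 20 [0.4566 0.4744 0.1841 0.193  0.1881]
k 0.07 22 [0.4566 0.4747 0.1806 0.1885 0.1835]
k 0.075 29 [0.4547 0.4747 0.1723 0.1824 0.1788]
k 0.08 23 [0.4509 0.475  0.1638 0.1798 0.1749]
k 0.085 27 [0.4506 0.475  0.1665 0.1758 0.1721]
k 0.09 31 [0.4526 0.4748 0.159  0.1716 0.1659]
k 0.095 21 [0.4527 0.4711 0.1599 0.1671 0.1644]
k 0.1 26 [0.4526 0.4709 0.1612 0.1671 0.1644]
k 0.105 24 [0.4525 0.4708 0.1585 0.1686 0.1639]
```

View pics/wrist10.png

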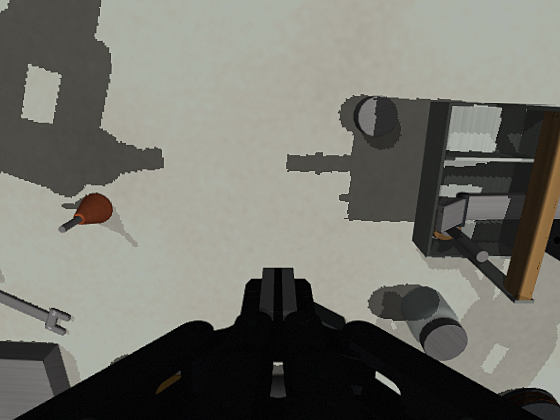

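View pics/top10.png

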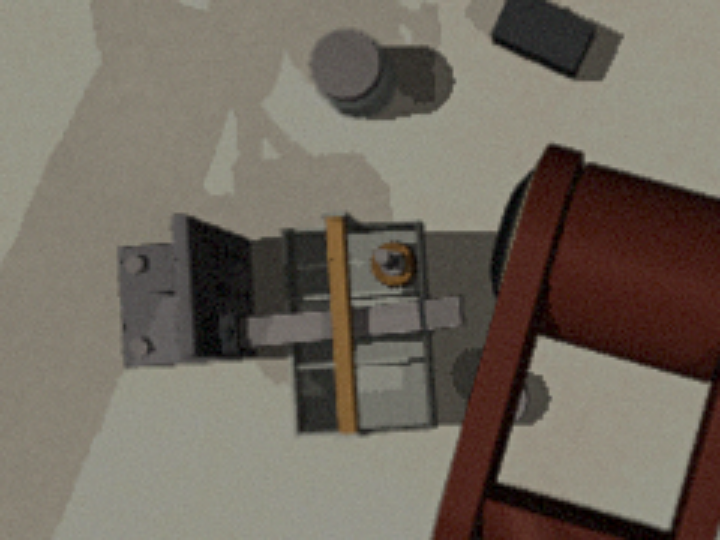

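The tray hangs level on the hook, with the bar at about (0.455, 0.143) and its top at z 0.186. The wheel is in its corner and the keeper leans at about 37–40°. I'll now go outside and below the keeper tip.

Call:
{"method": "jog_arm", "body": {"steps": [{"dx": -0.1,"dy": 0.0,"dz": -0.8,"twist": 0.0},{"dx": -0.2,"dy": 0.3,"dz": -1.5,"twist": 0.0},{"dx": -0.2,"dy": 0.8,"dz": -1.84,"twist": 0.0},{"dx": -0.2,"dy": 1.1,"dz": -1.86,"twist": 0.0},{"dx": -0.2,"dy": 1.2,"dz": -1.86,"twist": 0.0}]}}

```text
t: 15.95
tool_pos: [0.4643, 0.0203, 0.1728]
tool_rot: [-0.14, 3.12, -0.032]
contact_force: [-0.0, -1.0, 0.7]
opening: -0.0001
```

Run:
```python
from h import *
im=grab('scene'); cv2.imwrite('pics/scene11.png',cv2.resize(im['frame'][80:260,180:420,::-1],None,fx=3,fy=3))
im=grab('wrist'); save(im,'wrist11.png',1.0)
```

```text
(no output)
```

View pics/wrist11.png

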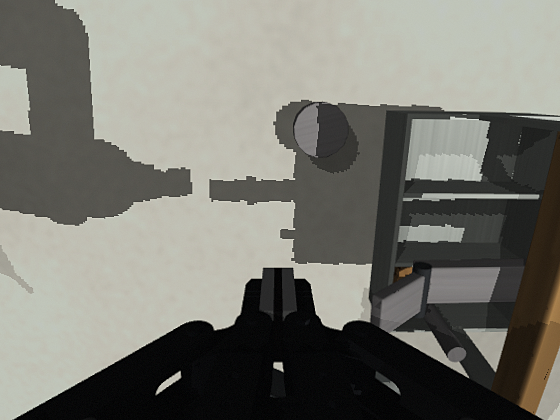

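View pics/scene11.png

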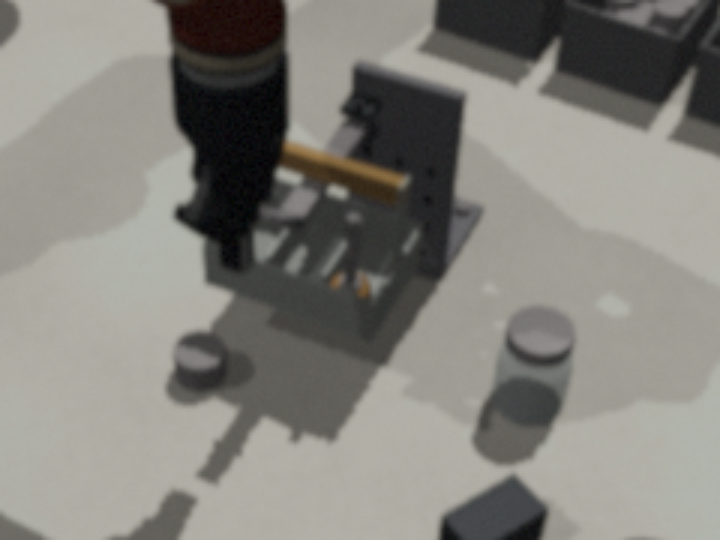

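Call:
{"method": "jog_arm", "body": {"steps": [{"dx": 0.0,"dy": 0.3,"dz": 0.0,"twist": 0.0},{"dx": 0.0,"dy": 0.43,"dz": 0.02,"twist": 0.0},{"dx": 0.0,"dy": 0.54,"dz": 0.1,"twist": 0.0},{"dx": -0.01,"dy": 0.6,"dz": 0.14,"twist": 0.0},{"dx": -0.01,"dy": 0.66,"dz": 0.18,"twist": 0.0}]}}

```text
t: 16.68
tool_pos: [0.4643, 0.0592, 0.1844]
tool_rot: [-0.139, 3.119, -0.032]
contact_force: [0.2, -1.0, 1.4]
opening: -0.0
```

Run:
```python
from h import *
im=grab('scene'); cv2.imwrite('pics/scene12.png',cv2.resize(im['frame'][80:260,180:420,::-1],None,fx=3,fy=3))
im=grab('wrist'); save(im,'wrist12.png',1.0)
```

```text
(no output)
```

View pics/wrist12.png

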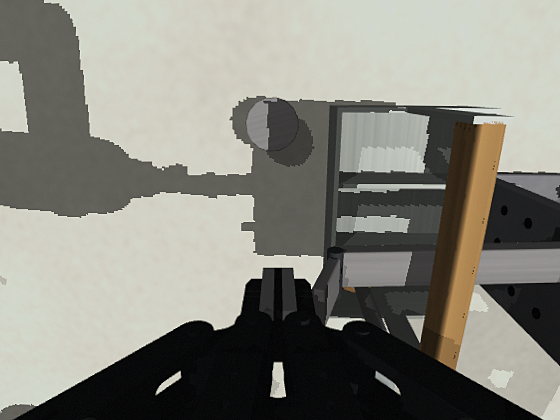

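The keeper (pin at about (337,250), tip at about (318,315)) is rising and touches the finger side. I'll continue along the arc.

Call:
{"method": "jog_arm", "body": {"steps": [{"dx": 0.0,"dy": 0.06,"dz": 0.03,"twist": 0.0},{"dx": 0.0,"dy": 0.11,"dz": 0.04,"twist": 0.0},{"dx": -0.01,"dy": 0.15,"dz": 0.04,"twist": 0.0},{"dx": -0.01,"dy": 0.18,"dz": 0.04,"twist": 0.0}]}}

```text
t: 17.27
tool_pos: [0.4634, 0.0705, 0.1865]
tool_rot: [-0.14, 3.12, -0.032]
contact_force: [0.1, -1.8, 0.4]
opening: 0.0002
```

Call:
{"method": "jog_arm", "body": {"steps": [{"dx": 0.0,"dy": 0.03,"dz": 0.0,"twist": 0.0},{"dx": 0.0,"dy": 0.06,"dz": 0.0,"twist": 0.0},{"dx": 0.0,"dy": 0.06,"dz": 0.0,"twist": 0.0}]}}

```text
t: 17.65
tool_pos: [0.4637, 0.0712, 0.1867]
tool_rot: [-0.139, 3.119, -0.044]
contact_force: [-0.1, -11.8, 1.5]
opening: -0.0004
```

Run:
```python
from h import *
im=grab('wrist'); save(im,'wrist13.png',1.0)
```

```text
(no output)
```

View pics/wrist13.png

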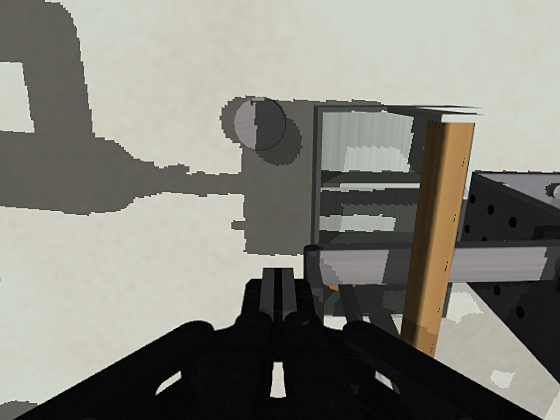

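Force rose to 11.8 N, so the keeper is at its stop. I'll back off and check.

Call:
{"method": "jog_arm", "body": {"steps": [{"dx": 0.0,"dy": -0.2,"dz": 0.0,"twist": 0.0},{"dx": 0.0,"dy": -0.7,"dz": 0.0,"twist": 0.0},{"dx": 0.0,"dy": -1.4,"dz": 0.4,"twist": 0.0},{"dx": 0.0,"dy": -2.2,"dz": 0.8,"twist": 0.0},{"dx": 0.0,"dy": -3.0,"dz": 1.2,"twist": 0.0}]}}

```text
t: 18.32
tool_pos: [0.4635, -0.1101, 0.2593]
tool_rot: [-0.139, 3.119, -0.042]
contact_force: [0.0, -0.2, 0.3]
opening: -0.0003
```

Call:
{"method": "jog_arm", "body": {"steps": [{"dx": 0.0,"dy": -0.7,"dz": 0.0,"twist": 0.0},{"dx": 0.0,"dy": -1.4,"dz": 0.0,"twist": 0.0},{"dx": 0.0,"dy": -1.4,"dz": 0.0,"twist": 0.0}]}}

```text
t: 18.7
tool_pos: [0.4631, -0.1961, 0.2591]
tool_rot: [-0.133, 3.119, -0.041]
contact_force: [0.0, 0.4, -1.0]
opening: -0.0001
```

Run:
```python
from h import *
o=ctrl.get_obs(); print(o['t'],o['tool_pos'],o['contact_force'],abs(o['dq']).max())
im=grab('scene'); cv2.imwrite('pics/scene14.png',cv2.resize(im['frame'][80:260,180:420,::-1],None,fx=3,fy=3))
im=grab('top'); cv2.imwrite('pics/top14.png',cv2.resize(im['frame'][100:300,90:420,::-1],None,fx=2.4,fy=2.4))
A=pts(im).reshape(-1,3)
a=A[(A[:,2]>.175)&(A[:,2]<.198)&(A[:,1]<.2)&(A[:,1]>.11)&(A[:,0]>.35)&(A[:,0]<.56)]
print('bar',len(a),cv2.minAreaRect((a[:,:2]*1000).astype(np.float32)),np.median(a[:,2]))
a=A[(A[:,2]>.155)&(A[:,2]<.22)&(A[:,0]<.49)&(A[:,0]>.44)&(A[:,1]>.03)&(A[:,1]<.125)]
for y0 in np.arange(.04,.125,.005):
    b=a[(a[:,1]>=y0)&(a[:,1]<y0+.005)]
    if len(b)>3: print('k',round(y0,3),len(b),np.round([b[:,0].min(),b[:,0].max(),b[:,2].min(),b[:,2].max(),np.median(b[:,2])],4))
# bystanders
W=pts(im)
for nm,x,y in (('jar',.646,.156),('slug',.406,.045),('offcut',.686,.017),('cone',.551,-.282)):
    b=A[(abs(A[:,0]-x)<.06)&(abs(A[:,1]-y)<.05)&(A[:,2]>.012)&(A[:,2]<.1)]
    print(nm,len(b),np.round(b.mean(0),3))
```

```text
18.7 [ 0.46308321 -0.19611021  0.25908206] [ 0.03370289  0.38853826 -1.04929956] 0.05106266868577088
bar 509 ((456.4136047363281, 142.80618286132812), (150.14930725097656, 15.155147552490234), 5.422062397003174) 0.18557144338719866
k 0.08 23 [0.4528 0.473  0.1658 0.2031 0.1824]
k 0.085 35 [0.4527 0.4769 0.1667 0.2063 0.2002]
k 0.09 11 [0.4547 0.477  0.1623 0.2031 0.1661]
k 0.095 23 [0.4547 0.4729 0.1609 0.1697 0.1646]
k 0.1 23 [0.4526 0.473  0.1583 0.1679 0.1639]
k 0.105 26 [0.4526 0.4708 0.1594 0.1707 0.1632]
k 0.11 21 [0.4525 0.4707 0.1601 0.1698 0.1649]
k 0.115 29 [0.4523 0.4707 0.1606 0.168  0.1642]
k 0.12 21 [0.4503 0.4707 0.1605 0.1689 0.1637]
jar 666 [0.646 0.156 0.072]
slug 354 [0.408 0.053 0.038]
offcut 588 [0.686 0.017 0.038]
cone 17 [ 0.562 -0.289  0.043]
```

View pics/scene14.png

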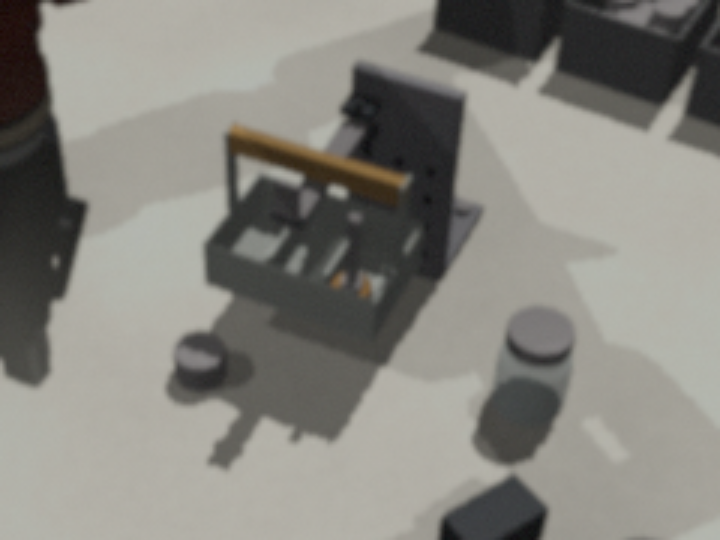

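View pics/top14.png

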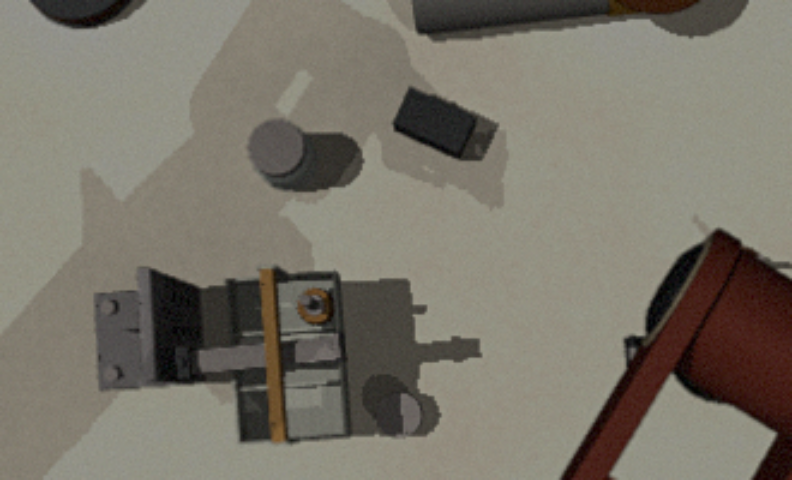

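The keeper now occupies y 0.08–0.09 with its top at z of about 0.205, so it is upright. The tray is still and level, with the wheel in it. I'll let everything settle and hand in.

Call:
{"method": "jog_arm", "body": {"steps": [{"dx": 0.0,"dy": 0.0,"dz": 0.0,"twist": 0.0},{"dx": 0.0,"dy": 0.0,"dz": 0.0,"twist": 0.0},{"dx": 0.0,"dy": 0.0,"dz": 0.0,"twist": 0.0}]}}

```text
t: 19.18
tool_pos: [0.4634, -0.1932, 0.2591]
tool_rot: [-0.14, 3.119, -0.04]
contact_force: [-0.1, -0.1, -0.2]
opening: -0.0001
```

```bash
python3 -c "
from station import ctrl
print(ctrl.finish_job())"
```

```text
the job is handed in; nothing more can be done
None
```

The whole job is done and was handed in at about 19 s; no verdict came back. The hook is swung out to its stop, the flap wheel stands in a corner compartment, the tray hangs by its bar on the hook, and the keeper is pushed up.

**Final camera checks:**
- **Hook:** it reached its stop with about 13 N of push and is still out.
- **Tray:** it hangs level and well off the bench. The bar's top is at z ≈ 0.186 m and its middle is within about 2 mm of the hook's line.
- **Wheel:** it is still visible in its corner compartment.
- **Keeper:** it reached its stop at about 12 N. Its top is at z ≈ 0.205 m directly above the pin, so it looks upright. I judged this from depth points and force, since the joint angle can't be read directly.
- **Bystanders:** the jar and offcut measure the same as at the start.
    - **Slug:** its reading differs by about 8 mm, but tray points probably got into that measurement. I saw no sign that it was touched.
    - **Cone stone:** it was partly hidden by the arm in the last top view, so its 13 mm difference (17 points) is not reliable. The arm never worked close to it.
- **Arm:** it is clear of everything, with about zero contact force.

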